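# Open the bar-handled pit of a bench service trench

## Task

Open the pit that is covered by the hatch with the bar handle: lift this hatch straight up off its recessed seat until it clears the step, then slide it along its channels onto the landing in the middle of the trench. Leave it lying flat, wholly on the landing. Leave the hatch with the round knob shut on its own seat.

Things in the scene. Friction and masses are not known exactly. Their poses are not given: they have to be found in the camera images.
- trench: Fixed grey trench box on the bench, 146 (x) by 384 (y, yaw within 0.35 rad) mm. Origin: centre of its underside. Recessed seats 110 mm long, centred at y = +125 and -125 mm, ledge at z = 40 mm around an 80 mm square pit; end walls 64 mm high. Side channels 122 mm apart inside, with lips reaching 16 mm inwards over the hatches (90 mm slot), underside z = 76, top z = 80 mm.
- landing (a point): Centre of the top of the landing, the flat deck between the two seats, 140 mm long in y, 52 mm above the bench, 12 mm higher than the seats; axes as the trench, y along the channels. A hatch slides onto it only with its underside 52 to 68 mm above the bench: lift it 12 to 28 mm, best 20, before sliding.
- bar_hatch: Hatch to move, on either seat, underside 40 mm above the bench: loose aluminium plate 110 (x) by 100 (y) by 8 mm, 0.2 to 0.45 kg. Handle: a steel bar on two posts, 70 mm long in x, 12 thick in y, 14 high, its centre 58 mm above the origin, clear above the lips: pinch it from above, fingers closing along y. Origin: centre of the plate's underside; axes parallel to the trench's.
- knob_hatch: The other hatch, on the other seat, to be left alone: the same plate, but with a round steel knob 38 mm in diameter on a stem, its top 65 mm above the origin. Origin: centre of the plate's underside.
There are look-alikes about, which are no part of the job. What is shaped like the bar_hatch but orange or pink is not meant.

How it is judged:
On the way:
1. the bar-handled hatch is lifted clear of its recess while still over its seat (z of bar_hatch in the frame of trench above 0.051 m and (y of bar_hatch in the frame of trench above 0.09 m or y of bar_hatch in the frame of trench below -0.09 m)), for 0.1 s.
At the end, for the whole second after the job is handed in: The bar-handled hatch lies flat (0.06 rad) and at rest on the landing, its centre within 22 mm of the landing's along the channels and 15 mm across, its underside within 4 mm of the landing's height; the knobbed hatch is still down on its seat, within 20 mm of where it began (y of bar_hatch in the frame of trench between -0.022 and 0.022 m and x of bar_hatch in the frame of trench between -0.015 and 0.015 m and z of bar_hatch in the frame of trench between 0.048 and 0.056 m and angle between bar_hatch's own z axis and vertical below 0.06 rad and linear speed of bar_hatch below 0.02 m/s and z of knob_hatch in the frame of trench below 0.044 m and distance of knob_hatch from where it was at the start of the episode below 0.02 m); the robot touches nothing.
It fails at once if the hatch with the round knob is lifted off its seat or shifted by more than 20 mm (distance of knob_hatch from where it was at the start of the episode above 0.02 m or z of knob_hatch in the frame of trench above 0.05 m).
It also fails if it takes over 30 s, if anything falls off the work surface, if the arm or the gripper's body presses on something with over 40 N, if the wrist force passes 120 N, or if a joint passes its speed limit or range.

## Robot

A 6-joint arm with a two-finger parallel gripper is mounted at the origin on the work surface. World frame = base frame: x ahead of the robot, y to its left, z up, the work surface at z = 0. Lengths are in m, angles in rad, forces in N, time in s.
With the tool pointing down it reaches from about 0.375 to 0.9 m from the base axis. Payload 3.1 kg.
Tool frame: the origin (TCP) lies at the very end of the fingers, on their centre line; the grasp point (between the pads) lies 19 mm behind it; z points along the fingers, y is the direction in which the jaws open and shut (so a half turn about z gives the same grasp; the last joint's range is limited). The gripper opens to 87 mm and grips with 3 to 60 N. Pads are 19 mm wide; open, the fingers measure 117 mm over their backs; the gripper's body (75 mm by 190 mm) begins 51 mm behind the grasp point.
Start: joints at [1.155, 0.527, 1.433, -0, 1.181, -0.178], TCP at [0.147, 0.607, 0.223] pointing down, gripper open.
Joint ranges: [-3.08, 3.08], [-0.75, 2.2], [0.22, 2.44], [-1.43, 4.57], [0, 2.65], [-2.85, 2.85]. Speed limits (rad/s): [2.79, 2.79, 3.14, 3.14, 3.14, 3.14].

## Interface

Orientations are given as a unit quaternion [x, y, z, w].
In Python, from rig import robot gives the robot as it stands. The module is installed in compiled form; this text tells all that it offers.
- The arm moves only by the tool send_rows, never from a script. Its argument "deltas" is a list of rows, each an object of numbers: "tx", "ty", "tz": the shift along the tool's x, y, z in cm; "rx", "ry", "rz": the turn, a rotation vector about the tool's x, y, z in rad. A call has 1 to 5 rows; each row is the pose to reach, as a shift and turn from the pose commanded when the call began, along the tool's axes at that moment; what a row does not reach only later rows make up. A row lasts 1/12 s, in which the tool goes at most 41.7 mm and 7.16 degrees, less where a joint would pass 70% of its speed; a pose out of reach is approached as far as the arm can. A call with a gripper value outside its range is refused whole. "claw" is the finger opening in cm, from 0 to 8.7, set as the call begins (left out, the last holds). The fingers move at their own pace and stop on an object; "squeeze" is the grip in N (left out, the last holds). Time passes only in rows, so rows that repeat a pose let the fingers close. It gives the time, the measured TCP pose, the force and the opening at its end, in the units of the state.
- robot.get_obs(): the state, without advancing time (a new reading comes with each control period).
- robot.camera(name): name is "scene" or "top" or "wrist"; returns a dict with "color" (384x512x3 uint8, red, green, blue), "z_map" (384x512 float32, m along the optical axis (not along the pixel's ray), 0 where there is no reading), "intrinsics" (3x3 intrinsics, pixels), "distortion" ([k1, k2, p1, p2, k3] as OpenCV has them; the pictures are not rectified), "R" (3x3) and "t" (3): a world point X has camera coordinates R X + t; the wrist camera has in their place "tool_from_camera" (4x4, takes a point from camera to tool coordinates, whose origin is the TCP and whose axes are the flange's). Camera axes: x right, y down, z forward; pixel columns grow to the right and rows downward; lengths in m; the calibration is good to about 2 mm. A picture is of the moment at which its call begins: read the wrist's pose just before it.
- robot.hand_in(): hands the job in, once; it reports no verdict.
Trained networks look in the newest picture that a camera, given by its name, has taken for a name from the list of things; names that differ only in an ending like _2 or _b are one class to them, and where a whole thing is asked for, a point or a joint stands for the part that bears it (a point fixed in the world has none). Each returns a list of dicts, best first, with "p" (0 to 1); they miss things now and then, are a little off and sometimes report something else, mostly with a low value. They report only what shows in the picture. A call takes as long as a camera call. They do not tell look-alikes from the thing itself.
- robot.outline_of(label, camera): "pixels" (384x512 bool, what is visible of it) and "xy" ([column, row] in pixels, amid what is visible of it).
- robot.tip_of(label, camera): "xy" ([column, row] in pixels: a listed point, or the origin of a listed thing).
The state is a dict: "time": time; "q": joint angles; "joint_velocities": joint speeds; "joint_torque": joint torques, N m; "position": TCP position; "tool_rot": TCP orientation; "ft_force": force on the tool from outside, world axes, zero at the start; "moment": the same for the moment, N m; "grip_width": finger opening in m.
Only numpy, scipy, OpenCV 4.12 (cv2) and the standard library are available. Lean on these libraries where they do the work, as an engineer would, in place of code of your own. Each camera call takes 0.05 s, during which the arm holds its last target.

## Working session

There is one attempt and no reset: what is moved stays moved. The work goes in short steps, Python scripts to look and compute and a tool call to move; the robot and the scene stay as the last step left them, time stands still between calls to the robot, and variables do not carry over. Pictures are saved under pics/ and viewed, and the job is handed in when it is done.

Besides the shell and the picture viewer there is one more tool, called after "Emit:" by a JSON object that holds its "method" and its "body", one argument or row to a line. send_rows: Moves the arm, as the interface text tells. Its arguments: {"type":"object","properties":{"deltas":{"type":"array","items":{"type":"object","properties":{"tx":{"type":"number"},"ty":{"type":"number"},"tz":{"type":"number"},"rx":{"type":"number"},"ry":{"type":"number"},"rz":{"type":"number"}}}},"claw":{"type":"number"},"squeeze":{"type":"number"}},"required":["deltas"]}

```bash
mkdir -p pics
python3 - <<'E'
from rig import robot
import cv2,pickle
o=robot.get_obs();print(o)
D={}
for n in("scene","top"):
    c=robot.camera(n);D[n]=c
    cv2.imwrite(f"pics/{n}1.png",c["color"][:,:,::-1])
    for l in("bar_hatch","knob_hatch","trench","landing"):
        for r in robot.tip_of(l,n)[:4]: print(n,l,"tip",r["p"],r["xy"])
        for r in robot.outline_of(l,n)[:4]: print(n,l,"out",r["p"],r["xy"],r["pixels"].sum())
pickle.dump(D,open("d.pkl","wb"))
E
```

```text
{'time': 0.0, 'q': array([ 1.15447515e+00,  5.28474486e-01,  1.43389025e+00, -8.03784012e-06,
        1.18142474e+00, -1.78464662e-01]), 'joint_velocities': array([-0.00108256,  0.00068091,  0.00062222,  0.0008002 , -0.00140086,
        0.00121487]), 'joint_torque': array([-1.08113149e-03, -4.40039992e+01, -1.76593530e+01,  6.32070517e-02,
        5.82119927e-02, -1.87321948e-04]), 'position': array([0.14691199, 0.60673036, 0.22157038]), 'tool_rot': array([ 1.18646513e-01,  9.92935949e-01, -1.05128733e-03, -3.18313595e-04]), 'ft_force': array([-0.69204364, -0.73154502,  0.84132357]), 'moment': array([ 0.00703333, -0.00275004,  0.01579052]), 'grip_width': 0.08677199095713468}
scene bar_hatch tip 0.85 [341.7, 158.5]
scene bar_hatch tip 0.76 [360.9, 212.0]
scene bar_hatch tip 0.76 [362.5, 281.5]
scene bar_hatch out 0.94 [363.1, 210.2] 1451
scene bar_hatch out 0.89 [362.2, 282.4] 2191
scene bar_hatch out 0.84 [343.2, 157.3] 1087
scene bar_hatch out 0.59 [280.0, 182.3] 919
scene knob_hatch tip 0.78 [176.4, 194.7]
scene knob_hatch out 0.67 [177.5, 184.9] 880
scene trench tip 0.94 [228.5, 204.7]
scene trench out 0.95 [227.4, 199.1] 9055
scene landing tip 0.93 [226.8, 188.9]
scene landing out 0.55 [228.3, 199.9] 8666
top bar_hatch tip 0.9 [155.4, 276.0]
top bar_hatch tip 0.88 [144.8, 195.8]
top bar_hatch tip 0.87 [237.2, 200.2]
top bar_hatch tip 0.85 [162.4, 115.5]
top bar_hatch out 0.98 [160.9, 115.1] 1818
top bar_hatch out 0.96 [234.4, 194.9] 1639
top bar_hatch out 0.91 [156.2, 273.2] 2100
top bar_hatch out 0.58 [148.3, 192.9] 1892
top knob_hatch tip 0.68 [336.8, 190.8]
top knob_hatch out 0.92 [337.2, 188.5] 1673
top trench tip 0.91 [284.0, 198.8]
top trench out 0.76 [286.6, 197.2] 8225
top landing tip 0.97 [286.0, 193.2]
top landing out 0.7 [286.1, 195.2] 8579
```

View pics/scene1.png

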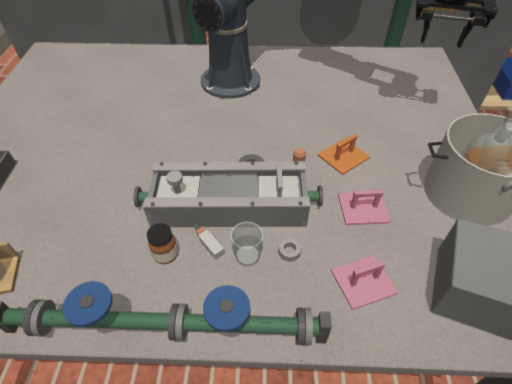

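View pics/top1.png

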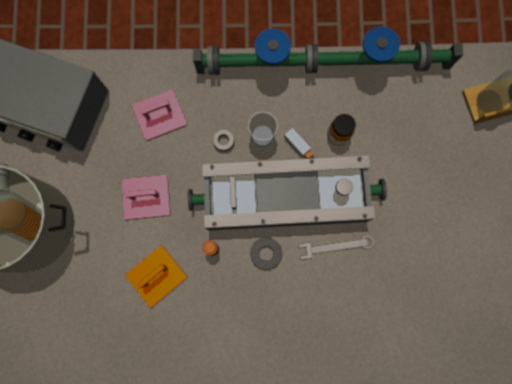

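The top view shows the trench centred around (286,194), with the bar handle at (234,193) and the knob at (344,187). The pink and orange plates are decoys. Next I'll measure with depth.

```bash
cat > h.py <<'E'
import numpy as np,cv2
def world(c,sel=None):
    z=c["z_map"];v,u=np.nonzero(z>0)
    p=cv2.undistortPoints(np.stack([u,v],1).astype(np.float64)[:,None],c["intrinsics"],np.array(c["distortion"]))[:,0]
    d=z[v,u][:,None]
    X=np.hstack([p*d,d]);return (X-c["t"])@c["R"],u,v
E
python3 - <<'E'
import pickle;from h import *
D=pickle.load(open("d.pkl","rb"))
def rect(P): return cv2.minAreaRect((P*1000).astype(np.float32))
for n,box,hb,kb in (("top",(190,145,386,240),(222,165,248,222),(330,172,358,202)),("scene",(135,150,325,230),(268,155,292,200),(160,165,190,195))):
    X,u,v=world(D[n])
    f=lambda b:(u>=b[0])&(u<=b[2])&(v>=b[1])&(v<=b[3])
    m=f(box)&(abs(X[:,2]-.08)<.005);P=X[m]
    print(n,"lips",m.sum(),np.median(P[:,2]),rect(P[:,:2]))
    for nm,b in(("bar",hb),("knob",kb)):
        m=f(b)&(X[:,2]>.092)&(X[:,2]<.125);P=X[m]
        if m.sum()>3: print(nm,m.sum(),np.median(P[:,2]),P.mean(0),rect(P[:,:2]))
    m=f(box)&(abs(X[:,2]-.052)<.004); print("deck z",np.median(X[m,2]),X[m].mean(0))
E
```

```text
top lips 4040 0.07960279421668162 ((559.6578979492188, 39.67413330078125), (147.0411376953125, 382.2208251953125), 2.3305559158325195)
bar 166 0.1041405931298426 [0.55424296 0.16372554 0.10418871] ((554.4533081054688, 163.8108367919922), (11.474997520446777, 67.92391967773438), 89.62882995605469)
knob 235 0.10425454992611682 [ 0.56218809 -0.08418031  0.10386843] ((562.5099487304688, -85.04158782958984), (36.65562438964844, 35.82962417602539), 87.63127899169922)
deck z 0.05079975101159136 [0.5622026  0.03724505 0.05100698]
scene lips 3216 0.08245429199692522 ((584.2849731445312, 51.17265319824219), (246.33616638183594, 409.7230529785156), 9.460604667663574)
bar 132 0.10711385790125068 [0.56424402 0.1657378  0.10604681] ((558.4891967773438, 166.14097595214844), (68.73837280273438, 11.837386131286621), 0.44370442628860474)
knob 201 0.10709730978371378 [ 0.56990784 -0.08195222  0.1052672 ] ((566.1712036132812, -83.66012573242188), (37.01686096191406, 36.52696990966797), 54.95668411254883)
deck z 0.05233956763091555 [0.55111865 0.04439185 0.0524157 ]
```

Emit:
{"method": "send_rows", "body": {
  "deltas": [
    {"tx":-3,"ty":-2,"rz":-0.06},
    {"tx":-6,"ty":-4,"rz":-0.12},
    {"tx":-9,"ty":-6,"rz":-0.18},
    {"tx":-12,"ty":-8,"rz":-0.24},
    {"tx":-15,"ty":-10,"rz":-0.274}
  ],
  "claw": 8.7
}}

```text
schema error: expected keys tx, ty, tz, rx, ry, rz
```

Emit:
{"method": "send_rows", "body": {
  "deltas": [
    {"tx":-3,"ty":-2,"tz":0,"rx":0,"ry":0,"rz":-0.06},
    {"tx":-6,"ty":-4,"tz":0,"rx":0,"ry":0,"rz":-0.12},
    {"tx":-9,"ty":-6,"tz":0,"rx":0,"ry":0,"rz":-0.18},
    {"tx":-12,"ty":-8,"tz":0,"rx":0,"ry":0,"rz":-0.24},
    {"tx":-15,"ty":-10,"tz":0,"rx":0,"ry":0,"rz":-0.274}
  ],
  "claw": 8.7
}}

```text
time: 1.32
position: [0.2702, 0.4737, 0.2227]
tool_rot: [-0.02, 1.0, 0.0, 0.0]
ft_force: [0.2, -0.6, 0.4]
grip_width: 0.0869
```

Emit:
{"method": "send_rows", "body": {
  "deltas": [
    {"tx":-2.7,"ty":-3.1,"tz":0,"rx":0,"ry":0,"rz":0},
    {"tx":-5.4,"ty":-6.2,"tz":0,"rx":0,"ry":0,"rz":0},
    {"tx":-8.1,"ty":-9.3,"tz":0,"rx":0,"ry":0,"rz":0},
    {"tx":-10.8,"ty":-12.4,"tz":0,"rx":0,"ry":0,"rz":0},
    {"tx":-13.5,"ty":-15.5,"tz":0,"rx":0,"ry":0,"rz":0}
  ]
}}

```text
time: 1.73
position: [0.4111, 0.3233, 0.2228]
tool_rot: [-0.018, 1.0, 0.0, 0.0]
ft_force: [0.8, 1.1, 0.5]
grip_width: 0.0872
```

Emit:
{"method": "send_rows", "body": {
  "deltas": [
    {"tx":-2.8,"ty":-3.3,"tz":0,"rx":0,"ry":0,"rz":0},
    {"tx":-5.6,"ty":-6.6,"tz":0,"rx":0,"ry":0,"rz":0},
    {"tx":-8.4,"ty":-9.9,"tz":0,"rx":0,"ry":0,"rz":0},
    {"tx":-11.2,"ty":-13.2,"tz":0,"rx":0,"ry":0,"rz":0},
    {"tx":-13.9,"ty":-16.5,"tz":0,"rx":0,"ry":0,"rz":0}
  ]
}}

```text
time: 2.15
position: [0.5512, 0.1688, 0.2228]
tool_rot: [-0.018, 1.0, 0.0, 0.0]
ft_force: [0.9, 0.8, 0.3]
grip_width: 0.0873
```

Emit:
{"method": "send_rows", "body": {
  "deltas": [
    {"tx":0,"ty":0,"tz":2,"rx":0,"ry":0,"rz":0},
    {"tx":0,"ty":0,"tz":4,"rx":0,"ry":0,"rz":0},
    {"tx":0,"ty":0,"tz":4,"rx":0,"ry":0,"rz":0},
    {"tx":0,"ty":0,"tz":4,"rx":0,"ry":0,"rz":0}
  ]
}}

```text
time: 2.48
position: [0.549, 0.1703, 0.1817]
tool_rot: [-0.018, 1.0, -0.0, -0.002]
ft_force: [0.6, 0.3, 0.7]
grip_width: 0.087
```

Run:
```python
from rig import robot
import cv2,pickle
from h import *
from scipy.spatial.transform import Rotation as R
o=robot.get_obs();c=robot.camera("wrist");print(o["position"],o["tool_rot"])
pickle.dump((o,c),open("w.pkl","wb"))
cv2.imwrite("pics/w1.png",c["color"][:,:,::-1])
T=c["tool_from_camera"];Rw=R.from_quat(o["tool_rot"]).as_matrix()@T[:3,:3];tw=R.from_quat(o["tool_rot"]).as_matrix()@T[:3,3]+o["position"]
c2=dict(c);c2["R"]=Rw.T;c2["t"]=-Rw.T@tw
X,u,v=world(c2)
rect=lambda P: cv2.minAreaRect((P*1000).astype(np.float32))
m=(X[:,2]>.09)&(X[:,2]<.115)&(abs(X[:,1]-.165)<.04)&(abs(X[:,0]-.556)<.05)
P=X[m];m2=P[:,2]>np.median(P[:,2])-.004;P=P[m2];print(len(P),P.mean(0),rect(P[:,:2]))
m=(abs(X[:,2]-.08)<.004)&(abs(X[:,0]-.56)<.1);P=X[m]
for s in(-1,1):
    Q=P[(P[:,0]-.56)*s>.03]
    if len(Q)>50: print(s,len(Q),np.median(Q[:,2]),rect(Q[:,:2]))
c=robot.camera("top");X,u,v=world(c)
```

```text
[0.54902064 0.1702806  0.18170228] [-1.78903721e-02  9.99838768e-01 -1.05406203e-04 -1.53641138e-03]
872 [0.5536602  0.16634823 0.10538661] ((555.5740356445312, 166.126220703125), (69.85245513916016, 11.199821472167969), 2.085806131362915)
-1 9039 0.0807030630846839 ((505.9613342285156, 77.15376281738281), (40.73378372192383, 310.5976867675781), 2.0702743530273438)
1 2671 0.08057520461787557 ((610.8837890625, 132.4340057373047), (20.82760238647461, 208.62351989746094), 2.1874780654907227)
```

View pics/w1.png

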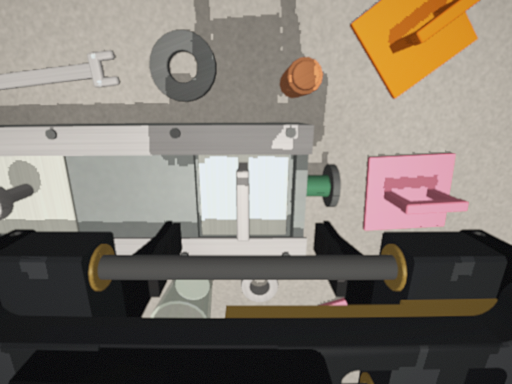

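The wrist view shows the bar handle at (242,205), with its yaw matching the tool to 0.001 rad. I'll centre over it and go down.

Emit:
{"method": "send_rows", "body": {
  "deltas": [
    {"tx":-0.65,"ty":-0.45,"tz":1.5,"rx":0,"ry":0,"rz":0},
    {"tx":-0.65,"ty":-0.45,"tz":3.5,"rx":0,"ry":0,"rz":0},
    {"tx":-0.65,"ty":-0.45,"tz":5.5,"rx":0,"ry":0,"rz":0},
    {"tx":-0.65,"ty":-0.45,"tz":6.5,"rx":0,"ry":0,"rz":0},
    {"tx":-0.65,"ty":-0.45,"tz":6.5,"rx":0,"ry":0,"rz":0}
  ]
}}

```text
time: 3.0
position: [0.5553, 0.1667, 0.1165]
tool_rot: [-0.019, 1.0, -0.0, -0.001]
ft_force: [-0.2, 0.3, -0.9]
grip_width: 0.0869
```

Emit:
{"method": "send_rows", "body": {
  "deltas": [
    {"tx":0,"ty":0,"tz":1.5,"rx":0,"ry":0,"rz":0},
    {"tx":0,"ty":0,"tz":3.0,"rx":0,"ry":0,"rz":0},
    {"tx":0,"ty":0,"tz":3.8,"rx":0,"ry":0,"rz":0},
    {"tx":0,"ty":0,"tz":3.8,"rx":0,"ry":0,"rz":0},
    {"tx":0,"ty":0,"tz":3.8,"rx":0,"ry":0,"rz":0}
  ]
}}

```text
time: 3.42
position: [0.5569, 0.1666, 0.0802]
tool_rot: [-0.018, 1.0, 0.0, 0.0]
ft_force: [0.9, -0.8, -0.1]
grip_width: 0.0869
```

Emit:
{"method": "send_rows", "body": {
  "deltas": [
    {"tx":0,"ty":0,"tz":0,"rx":0,"ry":0,"rz":0},
    {"tx":0,"ty":0,"tz":0,"rx":0,"ry":0,"rz":0},
    {"tx":0,"ty":0,"tz":0,"rx":0,"ry":0,"rz":0},
    {"tx":0,"ty":0,"tz":0,"rx":0,"ry":0,"rz":0},
    {"tx":0,"ty":0,"tz":0,"rx":0,"ry":0,"rz":0}
  ],
  "claw": 0.5,
  "squeeze": 45
}}

```text
time: 3.83
position: [0.5567, 0.1663, 0.0799]
tool_rot: [-0.018, 1.0, 0.0, 0.0]
ft_force: [0.8, 1.0, 0.2]
grip_width: 0.0617
```

Emit:
{"method": "send_rows", "body": {
  "deltas": [
    {"tx":0,"ty":0,"tz":0,"rx":0,"ry":0,"rz":0},
    {"tx":0,"ty":0,"tz":0,"rx":0,"ry":0,"rz":0},
    {"tx":0,"ty":0,"tz":0,"rx":0,"ry":0,"rz":0},
    {"tx":0,"ty":0,"tz":0,"rx":0,"ry":0,"rz":0},
    {"tx":0,"ty":0,"tz":0,"rx":0,"ry":0,"rz":0}
  ]
}}

```text
time: 4.25
position: [0.5565, 0.1663, 0.0795]
tool_rot: [-0.018, 1.0, -0.0, -0.0]
ft_force: [-0.3, 0.7, 0.8]
grip_width: 0.0283
```

Emit:
{"method": "send_rows", "body": {
  "deltas": [
    {"tx":0,"ty":0,"tz":0,"rx":0,"ry":0,"rz":0},
    {"tx":0,"ty":0,"tz":0,"rx":0,"ry":0,"rz":0},
    {"tx":0,"ty":0,"tz":0,"rx":0,"ry":0,"rz":0},
    {"tx":0,"ty":0,"tz":0,"rx":0,"ry":0,"rz":0},
    {"tx":0,"ty":0,"tz":0,"rx":0,"ry":0,"rz":0}
  ]
}}

```text
time: 4.67
position: [0.5566, 0.1662, 0.0795]
tool_rot: [-0.018, 1.0, -0.0, -0.0]
ft_force: [-0.6, -0.6, -0.4]
grip_width: 0.0114
```

Gripped at 11.4 mm on the 12 mm bar. Now lift 20 mm.

Emit:
{"method": "send_rows", "body": {
  "deltas": [
    {"tx":0,"ty":0,"tz":-0.5,"rx":0,"ry":0,"rz":0},
    {"tx":0,"ty":0,"tz":-1,"rx":0,"ry":0,"rz":0},
    {"tx":0,"ty":0,"tz":-1.5,"rx":0,"ry":0,"rz":0},
    {"tx":0,"ty":0,"tz":-2,"rx":0,"ry":0,"rz":0},
    {"tx":0,"ty":0,"tz":-2,"rx":0,"ry":0,"rz":0}
  ]
}}

```text
time: 5.08
position: [0.5573, 0.1665, 0.1007]
tool_rot: [-0.018, 1.0, 0.0, 0.001]
ft_force: [0.6, -0.4, -4.5]
grip_width: 0.0117
```

Emit:
{"method": "send_rows", "body": {
  "deltas": [
    {"tx":0,"ty":0,"tz":0,"rx":0,"ry":0,"rz":0},
    {"tx":0,"ty":0,"tz":0,"rx":0,"ry":0,"rz":0}
  ]
}}

```text
time: 5.25
position: [0.5564, 0.1663, 0.0996]
tool_rot: [-0.018, 1.0, 0.0, -0.0]
ft_force: [0.5, -0.1, -4.0]
grip_width: 0.0114
```

Run:
```python
from rig import robot
import cv2
c=robot.camera("scene");im=c["color"][130:250,110:350,::-1]
cv2.imwrite("pics/s2.png",cv2.resize(im,None,fx=3,fy=3,interpolation=cv2.INTER_CUBIC))
o=robot.get_obs();print(o["time"],o["position"],o["ft_force"],o["grip_width"])
```

```text
5.3 [0.55631205 0.16627879 0.09940893] [-0.11185219  0.46641639 -3.90177375] 0.01158919751400705
```

View pics/s2.png

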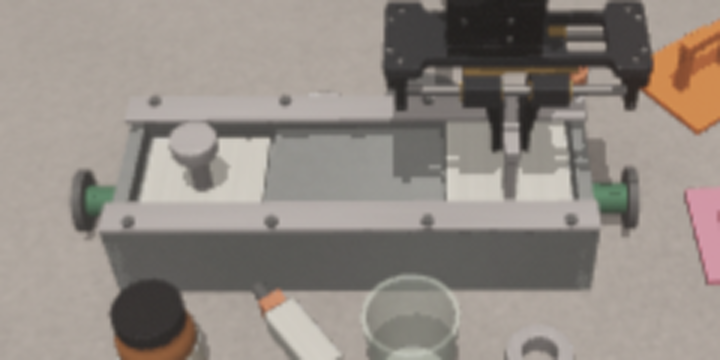

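The close-up shows the hatch in the gripper over its seat, still level, and the knob hatch in place. The load reads 4 N. Now slide it.

Emit:
{"method": "send_rows", "body": {
  "deltas": [
    {"tx":0,"ty":-0.6,"tz":0,"rx":0,"ry":0,"rz":0},
    {"tx":0,"ty":-1.8,"tz":0,"rx":0,"ry":0,"rz":0},
    {"tx":0,"ty":-3.2,"tz":0,"rx":0,"ry":0,"rz":0},
    {"tx":0,"ty":-4.6,"tz":0,"rx":0,"ry":0,"rz":0},
    {"tx":0,"ty":-6,"tz":0,"rx":0,"ry":0,"rz":0}
  ]
}}

```text
time: 5.72
position: [0.5587, 0.1043, 0.0994]
tool_rot: [-0.018, 1.0, -0.0, -0.0]
ft_force: [0.3, 0.2, -4.6]
grip_width: 0.0116
```

Emit:
{"method": "send_rows", "body": {
  "deltas": [
    {"tx":0,"ty":-1.5,"tz":0,"rx":0,"ry":0,"rz":0},
    {"tx":0,"ty":-3,"tz":0,"rx":0,"ry":0,"rz":0},
    {"tx":0,"ty":-4.5,"tz":0,"rx":0,"ry":0,"rz":0},
    {"tx":0,"ty":-6,"tz":0,"rx":0,"ry":0,"rz":0},
    {"tx":0,"ty":-6.45,"tz":0,"rx":0,"ry":0,"rz":0}
  ]
}}

```text
time: 6.13
position: [0.5614, 0.0382, 0.0996]
tool_rot: [-0.017, 1.0, -0.001, 0.0]
ft_force: [0.9, 0.3, -4.5]
grip_width: 0.0112
```

Emit:
{"method": "send_rows", "body": {
  "deltas": [
    {"tx":0,"ty":0,"tz":0,"rx":0,"ry":0,"rz":0},
    {"tx":0,"ty":0,"tz":0.2,"rx":0,"ry":0,"rz":0},
    {"tx":0,"ty":0,"tz":0.4,"rx":0,"ry":0,"rz":0},
    {"tx":0,"ty":0,"tz":0.6,"rx":0,"ry":0,"rz":0},
    {"tx":0,"ty":0,"tz":0.6,"rx":0,"ry":0,"rz":0}
  ]
}}

```text
time: 6.55
position: [0.5605, 0.0427, 0.093]
tool_rot: [-0.019, 1.0, 0.0, -0.001]
ft_force: [-0.6, 0.3, -3.6]
grip_width: 0.0113
```

Run:
```python
from rig import robot
import cv2
c=robot.camera("scene");im=c["color"][130:250,110:350,::-1]
cv2.imwrite("pics/s3.png",cv2.resize(im,None,fx=3,fy=3,interpolation=cv2.INTER_CUBIC))
o=robot.get_obs();print(o["time"],o["position"],o["ft_force"],o["grip_width"])
```

```text
6.6 [0.56064673 0.04262046 0.09314999] [ 0.60030196  0.28367628 -4.09048382] 0.01183630868005411
```

View pics/s3.png

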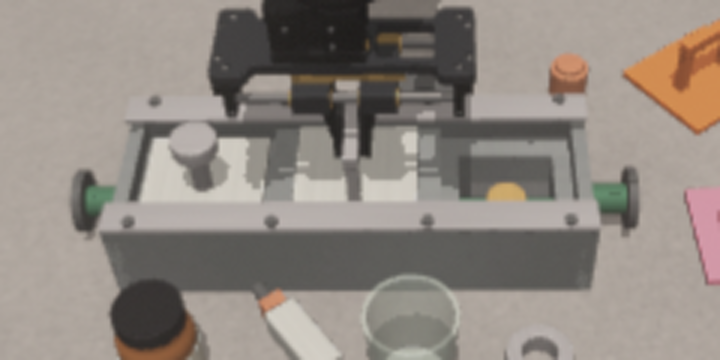

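The hatch now sits over the middle, the pit is open, and the knob hatch hasn't moved. Next, lower it gently.

Emit:
{"method": "send_rows", "body": {
  "deltas": [
    {"tx":0,"ty":0,"tz":0.1,"rx":0,"ry":0,"rz":0},
    {"tx":0,"ty":0,"tz":0.15,"rx":0,"ry":0,"rz":0},
    {"tx":0,"ty":0,"tz":0.15,"rx":0,"ry":0,"rz":0},
    {"tx":0,"ty":0,"tz":0.15,"rx":0,"ry":0,"rz":0}
  ]
}}

```text
time: 6.93
position: [0.5611, 0.042, 0.0921]
tool_rot: [-0.018, 1.0, 0.0, -0.0]
ft_force: [-0.2, -0.6, -4.7]
grip_width: 0.0115
```

Emit:
{"method": "send_rows", "body": {
  "deltas": [
    {"tx":0,"ty":0,"tz":0.05,"rx":0,"ry":0,"rz":0},
    {"tx":0,"ty":0,"tz":0.1,"rx":0,"ry":0,"rz":0},
    {"tx":0,"ty":0,"tz":0.1,"rx":0,"ry":0,"rz":0},
    {"tx":0,"ty":0,"tz":0.1,"rx":0,"ry":0,"rz":0}
  ]
}}

```text
time: 7.27
position: [0.5612, 0.0419, 0.0915]
tool_rot: [-0.018, 1.0, 0.0, 0.0]
ft_force: [-0.5, -0.1, 1.1]
grip_width: 0.0115
```

The load is off the gripper, so the hatch is down. Release it with a limited opening, then retreat.

Emit:
{"method": "send_rows", "body": {
  "deltas": [
    {"tx":0,"ty":0,"tz":0,"rx":0,"ry":0,"rz":0},
    {"tx":0,"ty":0,"tz":0,"rx":0,"ry":0,"rz":0},
    {"tx":0,"ty":0,"tz":0,"rx":0,"ry":0,"rz":0},
    {"tx":0,"ty":0,"tz":0,"rx":0,"ry":0,"rz":0},
    {"tx":0,"ty":0,"tz":0,"rx":0,"ry":0,"rz":0}
  ],
  "claw": 5
}}

```text
time: 7.68
position: [0.5613, 0.0418, 0.0911]
tool_rot: [-0.018, 1.0, -0.0, 0.0]
ft_force: [-0.2, 0.7, 0.3]
grip_width: 0.0365
```

Emit:
{"method": "send_rows", "body": {
  "deltas": [
    {"tx":0,"ty":0,"tz":0,"rx":0,"ry":0,"rz":0},
    {"tx":0,"ty":0,"tz":0,"rx":0,"ry":0,"rz":0}
  ]
}}

```text
time: 7.85
position: [0.5611, 0.0419, 0.0911]
tool_rot: [-0.018, 1.0, -0.0, 0.0]
ft_force: [0.7, -0.3, 0.1]
grip_width: 0.0468
```

Emit:
{"method": "send_rows", "body": {
  "deltas": [
    {"tx":0,"ty":0,"tz":-1,"rx":0,"ry":0,"rz":0},
    {"tx":0,"ty":0,"tz":-3,"rx":0,"ry":0,"rz":0},
    {"tx":0,"ty":0,"tz":-6,"rx":0,"ry":0,"rz":0},
    {"tx":0,"ty":0,"tz":-9,"rx":0,"ry":0,"rz":0},
    {"tx":0,"ty":0,"tz":-12,"rx":0,"ry":0,"rz":0}
  ]
}}

```text
time: 8.27
position: [0.5607, 0.0419, 0.2128]
tool_rot: [-0.018, 1.0, 0.0, -0.0]
ft_force: [1.5, 0.3, -0.3]
grip_width: 0.0496
```

Emit:
{"method": "send_rows", "body": {
  "deltas": [
    {"tx":3,"ty":0,"tz":0,"rx":0,"ry":0,"rz":0},
    {"tx":6,"ty":0,"tz":0,"rx":0,"ry":0,"rz":0},
    {"tx":9,"ty":0,"tz":0,"rx":0,"ry":0,"rz":0},
    {"tx":12,"ty":0,"tz":0,"rx":0,"ry":0,"rz":0},
    {"tx":12,"ty":0,"tz":0,"rx":0,"ry":0,"rz":0}
  ]
}}

```text
time: 8.68
position: [0.4331, 0.0387, 0.2109]
tool_rot: [-0.018, 1.0, 0.001, -0.005]
ft_force: [0.6, 0.6, -1.4]
grip_width: 0.0502
```

Run:
```python
from rig import robot
from h import *
rect=lambda P: cv2.minAreaRect((P*1000).astype(np.float32))
o=robot.get_obs();print(o["time"],o["position"],o["ft_force"],o["grip_width"])
for n in("top","scene"):
    c=robot.camera(n);cv2.imwrite(f"pics/{n}9.png",c["color"][:,:,::-1])
    X,u,v=world(c)
    for nm,y0 in(("bar",.041),("knob",-.084)):
        m=(abs(X[:,0]-.56)<.045)&(abs(X[:,1]-y0)<.03)&(X[:,2]>.095)&(X[:,2]<.13);P=X[m]
        if len(P): print(n,nm,len(P),P.mean(0),rect(P[:,:2]),np.median(P[:,2]))
    m=(abs(X[:,0]-.555)<.035)&(abs(X[:,1]-.04)<.06)&(abs(X[:,2]-.06)<.006);P=X[m]
    A=np.c_[P[:,:2]-[.56,.04],np.ones(len(P))];print("plate",len(P),np.linalg.lstsq(A,P[:,2],rcond=None)[0],P[:,1].min(),P[:,1].max())
```

```text
8.6833 [0.43314503 0.03867807 0.21087945] [ 0.63039232  0.57592657 -1.3546377 ] 0.05024299989024664
top bar 130 [0.56839793 0.0408677  0.11588941] ((565.4290161132812, 40.26993942260742), (55.93243408203125, 12.060687065124512), 2.027674674987793) 0.11614731113612793
top knob 227 [ 0.56262419 -0.08448451  0.10389765] ((562.5960083007812, -84.95256805419922), (36.88528060913086, 35.81234359741211), 87.99251556396484) 0.10422383191107577
plate 632 [ 0.01541822 -0.00151115  0.05914056] -0.019939615850018834 0.09974833588145098
scene bar 145 [0.56905669 0.04251488 0.11714509] ((562.8192749023438, 41.78023147583008), (72.08191680908203, 11.97534465789795), 3.6899771690368652) 0.11942484889060845
scene knob 193 [ 0.56925108 -0.08229157  0.10559788] ((566.7201538085938, -83.34315490722656), (35.61709976196289, 37.213829040527344), 8.109049797058105) 0.10690587981610536
plate 814 [0.00794868 0.00121998 0.06194247] -0.0195850386330051 0.09992644726853961
```

View pics/scene9.png

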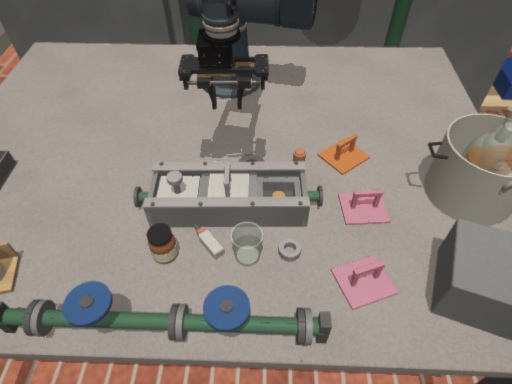

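View pics/top9.png

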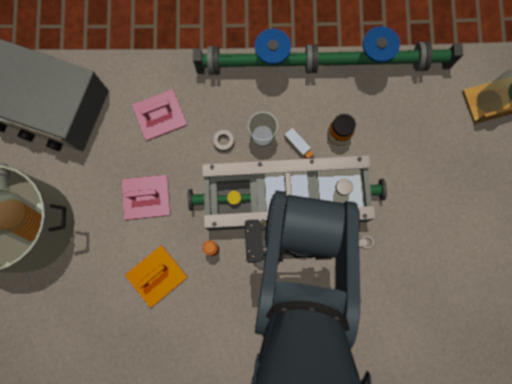

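The hatch is centred on the landing to within about 1 mm and is flat. The knob hatch hasn't moved, and the arm is clear of everything.

```bash
python3 -c "
from rig import robot
print(robot.hand_in())"
```

```text
the job is handed in; nothing more can be done
None
```

The bar-handled hatch is lying on the landing and its pit is open. I handed the job in at about 8.8 s; the hand-in gives no verdict.

I gripped the bar, lifted the hatch 20 mm straight up (about 4 N load), slid it 124.5 mm along the channels, and lowered it until the load came off. Then I released it and backed the arm away.

My last checks, from the camera depth readings:

| Check | Result | Limit |
|---|---|---|
| Handle centre to trench centre, along the channels | about 1 mm (top view) | 22 mm |
| Handle height | about 12 mm higher than on its seat | matches the landing step |
| Plate tilt | 0.008 to 0.015 rad | 0.06 rad |
| Knob hatch movement | under 1 mm, height unchanged | 20 mm |

- **Across the channels:** the arm partly hid the handle in the last top view. That position rests on the gripper reading at release, which was about 1 mm from the trench centre (limit 15 mm).
- **Camera disagreement:** the two cameras differed by 2 to 3 mm in height, about the stated calibration accuracy.

No check failed.

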